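# Feed a cabinet box down the guide lane

### The arm

A 6-joint arm with a two-finger parallel gripper is mounted at the origin on the work surface. World frame = base frame: x ahead of the robot, y to its left, z up, the work surface at z = 0. Lengths are in mm, angles in degrees, forces in N, time in s.
With the tool pointing down it reaches from about 350 to 925 mm from the base axis. Payload 6.4 kg.
Tool frame: the origin (TCP) lies on the centre line of the jaws, within the pads' length; the fingertips stand 8 mm ahead of it and the grasp point (between the pads) lies 11 mm behind it; x points along the fingers, y is the direction in which the jaws open and shut, and the axes are right-handed (so a half turn about x gives the same grasp; the last joint's range is limited). The gripper opens to 94 mm and grips with 3 to 60 N. Pads are 16 mm wide; open, the fingers measure 119 mm over their backs; the gripper's body (75 mm by 177 mm) begins 78 mm behind the grasp point.
Start: joints at [-9.975, 14.043, 89.255, -0, 76.702, -9.975], TCP at [650.011, 0.004, 213.455] pointing down, gripper open.
Joint ranges: [-179.41, 179.41], [-58.25, 129.5], [7.25, 145.43], [-54.29, 234.29], [11.92, 165.04], [-157.13, 157.13]. Speed limits (degrees/s): [147.25, 147.25, 180, 180, 180, 180].

### API

Orientations are given as a 3x3 rotation matrix whose columns are the frame's x, y, z axes.
In Python, from station import env gives the robot as it stands.
- The arm moves only by the shell command python3 -m crank 'ROWS' [FORCE]. ROWS is text: rows parted by semicolons, each of 7 numbers parted by spaces: the closure, from -1 (fully open) to 1 (shut), so that 0 is half open, then the shift along the tool's x, y, z in m, then the turn, a rotation vector about the tool's x, y, z in degrees. A call has 1 to 20 rows; each row is the pose to reach, as a shift and turn from the pose commanded when the call began, along the tool's axes at that moment; what a row does not reach only later rows make up. A row lasts 1/10 s, in which the tool goes at most 50 mm and 8.59 degrees, less where a joint would pass 70% of its speed; a pose out of reach is approached as far as the arm can. A call with a gripper value outside its range is refused whole. The fingers move at their own pace and stop on an object; FORCE is the grip in N (left out, the last holds). Time passes only in rows, so rows that repeat a pose let the fingers close. It gives the time, the measured TCP pose, the force and the opening at its end, in the units of the state.
- env.get_obs(): the state, without advancing time (a new reading comes with each control period).
- env.get_image(name): name is "scene" or "side" or "wrist"; returns (picture, depth): 420x560x3 uint8, red, green, blue; 420x560 float32, mm along the optical axis (not along the pixel's ray), 0 where there is no reading.
- env.camera_info(name): a dict with "intrinsics" (3x3 intrinsics, pixels), "rvec" (rotation vector, rad) and "tvec" (3), from world to camera coordinates, as OpenCV has them. Camera axes: x right, y down, z forward; pixel columns grow to the right and rows downward; lengths in mm; the calibration is good to about 2 mm. A picture is of the moment at which its call begins: read the wrist's pose just before it. camera_info takes no time and is no camera call; for the wrist camera it gives the pose at the moment of the call.
- env.finish_job(): hands the job in, once; it reports no verdict.
The state is a dict: "t": time; "joints": joint angles; "dq": joint speeds; "joint_torque": joint torques, N m; "ee_pos": TCP position; "eef_rot": TCP orientation; "wrist_force": force on the tool from outside, world axes, zero at the start; "torque": the same for the moment, N m; "width": opening from 0.0 (shut) to 1.0 (fully open).
Only numpy, scipy, OpenCV 4.12 (cv2) and the standard library are available. Lean on these libraries where they do the work, as an engineer would, in place of code of your own. Each camera call takes 0.05 s, during which the arm holds its last target.

### The job

Centre and straighten the small plywood cabinet box that stands in front of the guide lane, then push it down the lane, between the two blue rails, until it sits flush against the red end stop, and leave it there. Only push it with the fingers, steadily, sliding flat on the deck: never lift, tip or shoot it, and let neither the box nor the robot touch either blue rail. Leave everything else on the bench where it is.

Things in the scene. Friction and masses are not known exactly. Their poses are not given: they have to be found in the camera images.
- cabinet_box: closed light-wood plywood cabinet box, about 0.3 to 0.6 kg, 120 mm long (its x), 100 mm wide (its y), 70 mm tall (its z), with a black oval mark on its rear (-x) face and a darker panel on top. Origin: centre of its underside. It stands loose on the deck in front of the lane mouth, off centre by up to 30 mm and turned by up to about 0.35 rad; to fit the lane its x axis must point down the lane (same as lane_mouth's x).
- lane_mouth (a point): point on the deck surface (18 mm above the table) midway between the near ends of the two rails. Its x axis points down the lane to the end stop, y to the left rail, z up. The plywood deck (with a white strip down its middle) is fixed, 270 mm wide, reaches 260 mm back from this point and 260 mm ahead; the deck in front of the mouth is free but for the box.
- lane_stop (a point): point on the deck surface, on the lane's centre line, at the near face of the fixed red end stop (116 mm wide, 40 mm tall); 220 mm past lane_mouth, same axes. The box is home with its front face here, its origin 60 mm before this point.
- rail_left: fixed blue guide rail on the lane's left (+y of lane_mouth), 220 mm long, 12 mm thick, 26 mm tall above the deck; origin: middle of its underside. Its inner face is 62 mm from the lane's centre line, so the centred box has 12 mm free on each side.
- rail_right: the same rail on the lane's right side (-y), mirrored.
- glue_bottle: white glue bottle with orange cap, 54 mm across, 140 mm tall, standing on the table; a bystander, leave it. Origin: centre of its underside
- wax_tin: round steel tin, 76 mm across, 45 mm tall, on the table; a bystander, leave it. Origin: centre of its underside
- sanding_block: cork sanding block 110 x 60 x 30 mm, on the table; a bystander, leave it. Origin: centre of its underside
- screwdriver: yellow-handled screwdriver, 190 mm long, lying on the table; a bystander, leave it. Origin: centre of its underside
- small_box: small light wooden box 80 x 50 x 50 mm, on the table (not the one to push); a bystander, leave it. Origin: centre of its underside
- corner_block: dark wooden block 60 x 30 x 28 mm on the deck outside the left rail; a bystander, leave it. Origin: centre of its underside
- dowel_stub: wooden dowel stub, 26 mm across, 35 mm tall, on the deck outside the right rail; a bystander, leave it. Origin: centre of its underside
Not all that is in view belongs to the job. Leave any purple look-alike of the cabinet_box alone.

How it is judged (in metres and radians):
On the way:
1. the front half of the box's length is between the rails (x of cabinet_box in the frame of lane_mouth above 0 m and x of cabinet_box in the frame of lane_stop below -0.08 m).
At the end, for the whole second after the job is handed in: the box stands flat on the deck between the rails, at rest, its front face within about 6 mm of the end stop, straight to the lane within 0.1 rad and centred within 12 mm (x of cabinet_box in the frame of lane_stop between -0.066 and -0.055 m and y of cabinet_box in the frame of lane_stop between -0.012 and 0.012 m and angle between the x axis of cabinet_box and the x axis of lane_stop, either way round below 0.1 rad and height (world z) of cabinet_box below 0.022 m and angle between cabinet_box's own z axis and vertical below 0.05 rad and linear speed of cabinet_box below 0.01 m/s); the robot touches nothing.
It fails at once if the box touches a blue rail (more than 0.5 N) (contact force between cabinet_box and rail_left above 0.5 N or contact force between cabinet_box and rail_right above 0.5 N).
It fails at once if the robot touches a blue rail (more than 0.5 N) (contact force between any of the fingers, the arm and rail_left above 0.5 N or contact force between any of the fingers, the arm and rail_right above 0.5 N).
It fails at once if the box is lifted (more than 8 mm) or tipped (more than 0.12 rad) (height (world z) of cabinet_box above 0.026 m or angle between cabinet_box's own z axis and vertical above 0.12 rad).
It fails at once if the box is shot along (faster than 0.5 m/s) (linear speed of cabinet_box above 0.5 m/s).
It fails at once if a bystander is moved by more than 15 mm (distance of any of glue_bottle, wax_tin, sanding_block, screwdriver, small_box, corner_block, dowel_stub from where it was at the start of the episode above 0.015 m).
It also fails if it takes over 72 s, if anything falls off the work surface, if the arm or the gripper's body presses on something with over 40 N, if the wrist force passes 120 N, or if a joint passes its speed limit or range.

## Working session

There is one attempt and no reset: what is moved stays moved. The work goes in short steps, Python scripts to look and compute and a shell command to move; the robot and the scene stay as the last step left them, time stands still between calls to the robot, and variables do not carry over. Pictures are saved under pics/ and viewed, and the job is handed in when it is done.

```bash
ls; mkdir -p pics
python3 - <<'E'
from station import env
import cv2
print(env.get_obs())
for n in ["scene","side","wrist"]:
    im,d=env.get_image(n); cv2.imwrite(f"pics/{n}0.png",im[:,:,::-1]); i=env.camera_info(n); print(n,i)
E
```

```text
pics
{'t': 0.0, 'joints': array([-9.97483471e+00,  1.40823459e+01,  8.93236105e+01, -5.67956031e-04,
        7.67007072e+01, -9.97518847e+00]), 'dq': array([ 0.06876722, -0.02713687,  0.04063149, -0.157125  ,  0.04970581,
       -0.01230613]), 'joint_torque': array([ 8.38778797e-04, -4.15839279e+01, -3.14599335e+01,  6.84806099e-02,
        3.33599187e-02, -1.41738678e-04]), 'ee_pos': array([6.4942603e+02, 1.0828228e-01, 2.1237734e+02]), 'eef_rot': array([[-1.83515929e-03,  9.99998316e-01,  8.17629866e-06],
       [ 3.12962145e-04,  8.75064838e-06, -9.99999951e-01],
       [-9.99998267e-01, -1.83515664e-03, -3.12977676e-04]]), 'wrist_force': array([-0.86322555, -0.4253232 ,  0.16360716]), 'torque': array([ 0.03200958,  0.01884554, -0.03261827]), 'width': 0.9983249161561554}
scene {'intrinsics': array([[471.13335009,   0.        , 272.33969383],
       [  0.        , 471.13335009, 214.28261119],
       [  0.        ,   0.        ,   1.        ]]), 'rvec': array([ 2.24089162,  1.18431677, -0.41418521]), 'tvec': array([-339.28910838, -306.32838966, 1592.36204071])}
side {'intrinsics': array([[499.51912068,   0.        , 273.55793751],
       [  0.        , 499.51912068, 211.97401   ],
       [  0.        ,   0.        ,   1.        ]]), 'rvec': array([ 2.17311854, -0.16650955,  0.09470572]), 'tvec': array([-522.17724987,  130.22999611, 1126.73781285])}
wrist {'intrinsics': array([[356.91217549,   0.        , 281.13775396],
       [  0.        , 356.91217549, 207.60336445],
       [  0.        ,   0.        ,   1.        ]]), 'rvec': array([-2.85392708e+00, -1.84371962e-03,  3.93999092e-04]), 'tvec': array([-648.29300211,  -30.42274261,  391.97417031])}
```

View pics/scene0.png

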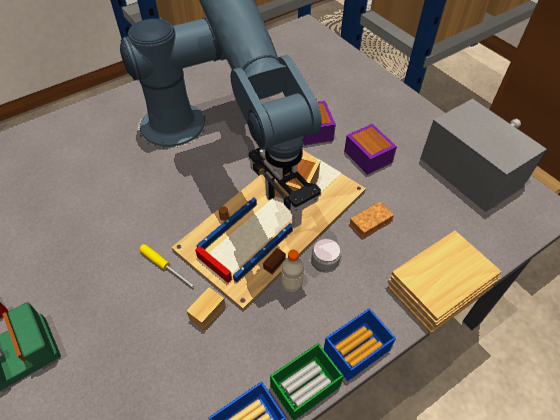

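View pics/side0.png

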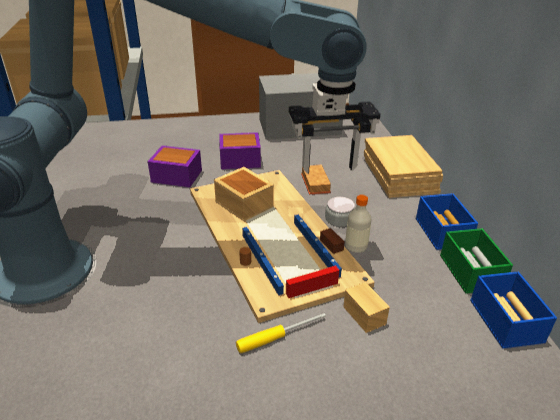

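View pics/wrist0.png

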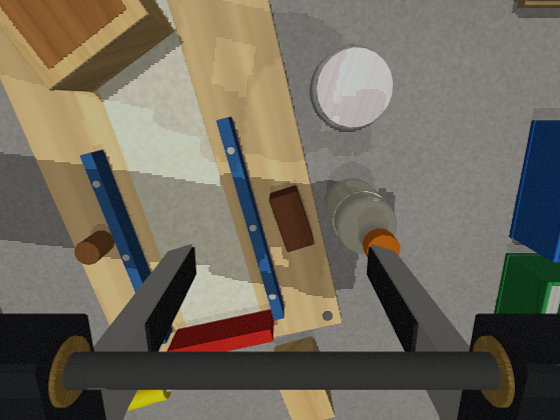

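The side view shows everything: the box at about (245,193), blue rails at (262,260) and (317,245), and the red stop at (313,281). The lane runs towards the side camera. Next I'll measure it.

```bash
cat > h.py <<'E'
from station import env
import numpy as np, cv2
def cam(n):
    i=env.camera_info(n); R,_=cv2.Rodrigues(np.array(i['rvec'])); return i['intrinsics'],R,np.array(i['tvec']).ravel()
def ray(n,uv,z,c=None):
    K,R,t=c or cam(n); uv=np.atleast_2d(uv).astype(float)
    d=np.c_[uv,np.ones(len(uv))]@np.linalg.inv(K).T@R; o=-R.T@t
    return o+d*((z-o[2])/d[:,2])[:,None]
def cloud(n,d,c=None):
    K,R,t=c or cam(n); v,u=np.mgrid[:d.shape[0],:d.shape[1]]
    P=np.stack([(u-K[0,2])/K[0,0]*d,(v-K[1,2])/K[1,1]*d,d],-1)
    return (P-t)@R
E
python3 - <<'E'
from h import *
im,d=env.get_image("side"); np.savez("s0.npz",im=im,d=d)
P=cloud("side",d); hsv=cv2.cvtColor(im,cv2.COLOR_RGB2HSV)
roi=np.zeros(d.shape,bool); roi[160:320,190:390]=1
blue=roi&(hsv[...,0]>100)&(hsv[...,0]<130)&(hsv[...,1]>130)
n,l,s,c=cv2.connectedComponentsWithStats(blue.astype(np.uint8))
for k in range(1,n):
    if s[k,4]<100: continue
    q=P[(l==k)&(d>0)]; top=q[abs(q[:,2]-44)<4]
    print("blue",s[k],c[k],q[:,2].min(),q[:,2].max(),len(top)); print(cv2.minAreaRect(top[:,:2].astype(np.float32)))
red=roi&((hsv[...,0]<6)|(hsv[...,0]>174))&(hsv[...,1]>180)
q=P[red&(d>0)]; top=q[abs(q[:,2]-58)<3]; print("red",len(q),np.percentile(q[:,2],[1,99]),cv2.minAreaRect(top[:,:2].astype(np.float32)))
roi[:]=0; roi[150:230,200:290]=1
t=roi&(d>0)&(abs(P[...,2]-88)<4)
q=P[t]; print("box",len(q),np.median(q[:,2]),cv2.minAreaRect(q[:,:2].astype(np.float32)))
cv2.imwrite("pics/z.png",cv2.resize(im[150:320,180:400,::-1],None,fx=3.5,fy=3.5,interpolation=cv2.INTER_CUBIC))
m=(im*0.5).astype(np.uint8); m[t]=[255,0,255]; m[blue]=[0,255,255]; m[red]=[255,255,0]
cv2.imwrite("pics/m.png",cv2.resize(m[150:320,180:400,::-1],None,fx=3.5,fy=3.5))
E
```

```text
blue [295 215  46  62 511] [315.32093933 243.15851272] 19.8855266479218 49.00234968419908 269
((620.1524047851562, -42.887420654296875), (12.736448287963867, 215.16127014160156), 14.098428726196289)
blue [243 227  40  68 543] [263.31860037 261.90239411] 18.862046827618833 48.185254658272285 315
((488.1231994628906, -72.54985809326172), (11.505943298339844, 219.85250854492188), 14.213139533996582)
red 926 [20.18508923 60.99754489] ((582.597900390625, -170.22998046875), (114.46566009521484, 18.470680236816406), 13.403324127197266)
box 1022 89.34466117240427 ((475.3813171386719, 169.61288452148438), (104.37732696533203, 126.25780487060547), 32.1995964050293)
```

View pics/z.png

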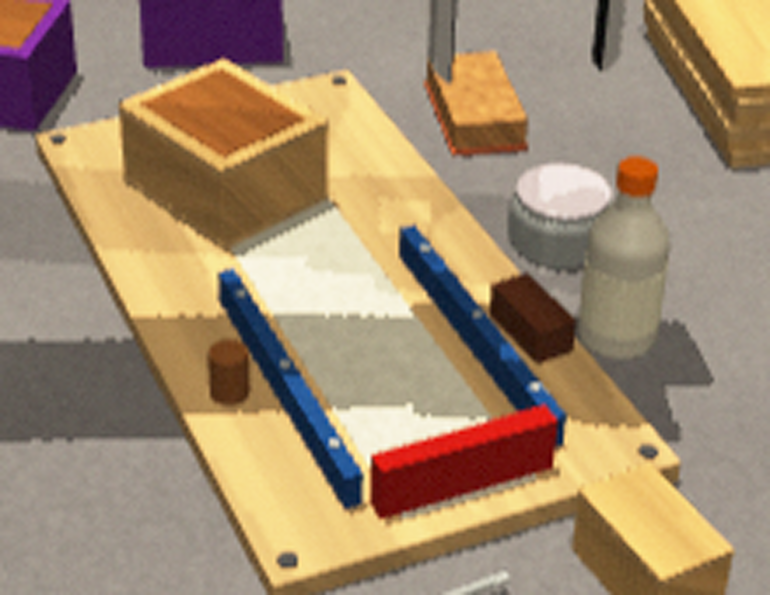

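View pics/m.png

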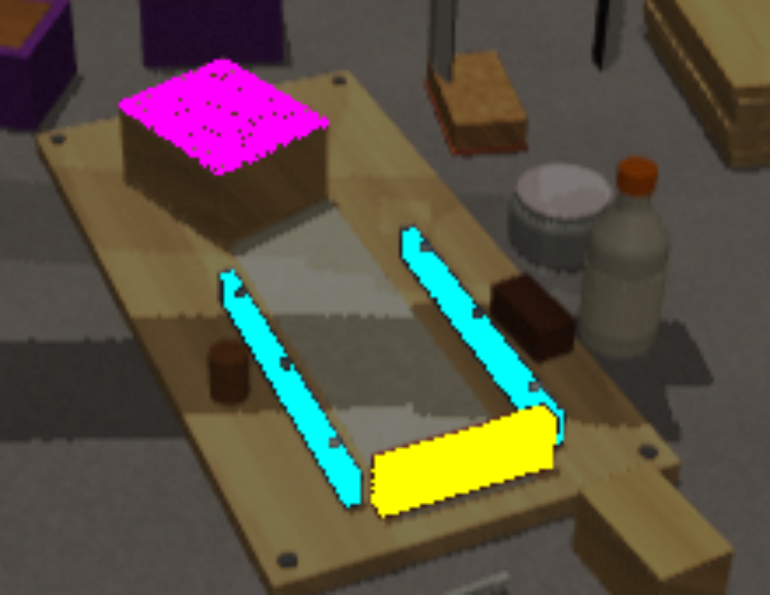

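Measured: the lane heading is about −75.9° in world, with rail spacing 135.3 mm against an expected 136. The box sits at lane x −130, y −21, turned +18°. Before moving I'll check the clearance to tall objects and the purple boxes in the lane frame.

```bash
cat >> h.py <<'E'
a=np.radians(-75.85); ex=np.array([np.cos(a),np.sin(a)]); ey=np.array([-ex[1],ex[0]])
mouth=np.array([554.14,-57.72])-110*ex
def lane(p): q=np.asarray(p)[...,:2]-mouth; return np.stack([q@ex,q@ey],-1)
def world(x,y): return mouth+x*ex+y*ey
E
python3 - <<'E'
from h import *
print(mouth)
f=np.load("s0.npz"); im,d=f['im'],f['d']; P=cloud("side",d); hsv=cv2.cvtColor(im,cv2.COLOR_RGB2HSV)
H,S,V=[hsv[...,k] for k in range(3)]
v,u=np.mgrid[:420,:560]
def rep(n,m):
    q=P[m&(d>0)]; L=lane(q); print(n,len(q),"lane",np.percentile(L,[2,98],axis=0).round(0).tolist(),"z",np.percentile(q[:,2],[2,98]).round())
rep("purple1",(H>130)&(H<165)&(S>100)&(u<205)); rep("purple2",(H>130)&(H<165)&(S>100)&(u>=205)&(u<270))
rep("bottle",(u>348)&(u<368)&(v>196)&(v<245)&(P[...,2]>10))
rep("tin",(u>328)&(u<352)&(v>200)&(v<215))
rep("red",(u>288)&(u<338)&((H<6)|(H>174))&(S>180))
rep("dowel",(u>240)&(u<250)&(v>249)&(v<263))
o=env.get_obs(); print(lane(o['ee_pos']))
# box via wrist? other view: scene rays on red/rails
E
```

```text
[527.24925789  48.9424957 ]
purple1 1318 lane [[-420.0, -216.0], [-296.0, -72.0]] z [ 3. 73.]
purple2 981 lane [[-431.0, -7.0], [-323.0, 116.0]] z [ 3. 73.]
bottle 859 lane [[12.0, 148.0], [145.0, 220.0]] z [ 25. 141.]
tin 320 lane [[-15.0, 158.0], [102.0, 217.0]] z [34. 91.]
red 882 lane [[220.0, -54.0], [235.0, 55.0]] z [21. 61.]
dowel 117 lane [[89.0, -110.0], [104.0, -92.0]] z [25. 55.]
[ 77.33860527 106.73278981]
```

Clear: the bottle's nearest point is at lane y 148, and the purple boxes lie behind x −296. The stop face is at x 220 and y 0, as specified.

The box needs to move +y and turn clockwise. A single side push near the rear of its right face does both. I'll move above that point with the fingers shut and the tool yawed to the lane.

```bash
python3 -m crank '1 0 -0.2573 -0.1532 -14.15 0 0;1 0 -0.2573 -0.1532 -14.15 0 0;1 0 -0.2573 -0.1532 -14.15 0 0;1 0 -0.2573 -0.1532 -14.15 0 0;1 0 -0.2573 -0.1532 -14.15 0 0;1 0 -0.2573 -0.1532 -14.15 0 0;1 0 -0.2573 -0.1532 -14.15 0 0;1 0 -0.2573 -0.1532 -14.15 0 0;1 0 -0.2573 -0.1532 -14.15 0 0;1 0 -0.2573 -0.1532 -14.15 0 0;1 0 -0.2573 -0.1532 -14.15 0 0;1 0 -0.2573 -0.1532 -14.15 0 0' 20
python3 - <<'E'
from h import *
o=env.get_obs(); print(o['t'],o['ee_pos'],lane(o['ee_pos']),o['eef_rot'].round(3),o['width'],o['wrist_force'])
im,d=env.get_image("side"); cv2.imwrite("pics/s1.png",im[:,:,::-1])
im,d=env.get_image("wrist"); cv2.imwrite("pics/w1.png",im[:,:,::-1])
E
```

```text
t: 1.4
ee_pos: [393.2, 152.8, 213.3]
eef_rot: [[-0.001, 0.97, 0.243], [-0.0, 0.243, -0.97], [-1.0, -0.001, -0.0]]
wrist_force: [0.7, -0.8, -0.8]
width: 0.02
1.4 [393.20804983 152.79986047 213.32679347] [-133.47412074 -104.58516514] [[-0.001  0.97   0.243]
 [-0.     0.243 -0.97 ]
 [-1.    -0.001 -0.   ]] 0.01984572033758443 [ 0.65752785 -0.80592505 -0.82971812]
```

View pics/s1.png

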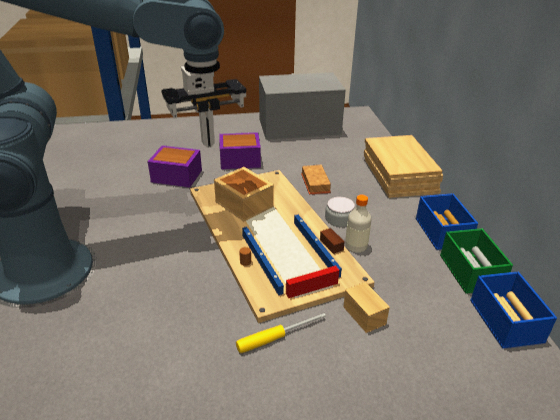

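View pics/w1.png

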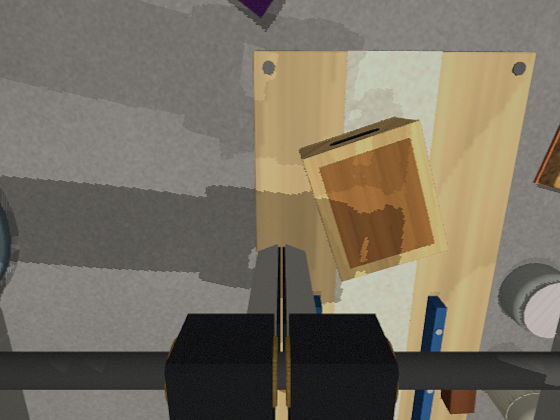

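The wrist view shows the box's top corners at about (302,152), (418,121), (447,250) and (342,279). The oval mark is on the rear face, so the long axis points down the lane. I'll cross-check the pose from these.

```bash
cat >> h.py <<'E'
def boxpose(n,im,d,near,ang=0):
    """top-face points by depth within 85mm of lane point near"""
    P=cloud(n,d); L=lane(P); 
    m=(d>0)&(abs(P[...,2]-88)<5)&(np.hypot(L[...,0]-near[0],L[...,1]-near[1])<90)
    m=cv2.morphologyEx(m.astype(np.uint8),cv2.MORPH_OPEN,np.ones((3,3)))
    k,l,s,c=cv2.connectedComponentsWithStats(m); b=1+np.argmax(s[1:,4]); m=l==b
    v,u=np.nonzero(m); uv=np.c_[u,v].astype(float)
    W=ray(n,uv,88.0); r=cv2.minAreaRect(lane(W).astype(np.float32))
    (cx,cy),(w,h),an=r
    if w<h: an+=90
    an=(an+90)%180-90
    return (round(cx,1),round(cy,1)),(round(w,1),round(h,1)),round(an,2),m.sum(),np.median(P[m][:,2]).round(1)
E
python3 - <<'E'
from h import *
c=[[302,152],[418,121],[447,250],[342,279]]
L=lane(ray("wrist",c,88.)); print(L.round(1),L.mean(0)); e=np.diff(np.r_[L,L[:1]],axis=0); print(np.hypot(*e.T), np.degrees(np.arctan2(e[:,1],e[:,0])))
for n in ["wrist","side"]:
    im,d=env.get_image(n); print(n,boxpose(n,im,d,(-130,-21)))
im,d=env.get_image("wrist")
print("rail near ends inner", lane(ray("wrist",[[428,297],[441,297],[320,295]],44.)))
E
```

```text
[[-177.   -88.6]
 [-202.     4.9]
 [ -89.1   43.3]
 [ -60.2  -49.7]] [-132.06644831  -22.54038403]
[ 96.79598103 119.27473312  97.45336626 123.08659621] [ 105.01048136   18.81720855  -72.72180259 -161.57184945]
wrist ((-130.9, -22.1), (120.8, 100.2), 18.71, np.int64(15486), np.float64(88.7))
side ((-127.1, -21.1), (128.2, 105.9), 18.55, np.int64(1056), np.float64(89.3))
rail near ends inner [[-15.70040622  52.30007407]
 [-15.70646855  66.30641681]
 [-18.07128614 -64.09187413]]
```

Run:
```python
from h import *
im,d=env.get_image("wrist"); P=cloud("wrist",d); hsv=cv2.cvtColor(im,cv2.COLOR_RGB2HSV); L=lane(P)
b=(hsv[...,0]>100)&(hsv[...,0]<130)&(hsv[...,1]>130)&(d>0)&(abs(P[...,2]-44)<3)
k,l,s,c=cv2.connectedComponentsWithStats(b.astype(np.uint8))
for i in range(1,k):
    if s[i,4]>30: q=L[l==i]; print(s[i],q.min(0),q.max(0),np.median(P[l==i][:,2]))
# deck edges: left/right at z18
print(lane(ray("wrist",[[254,52],[535,52]],18.)))
```

```text
[316 306   6   7  38] [ -4.32833254 -68.03358043] [  3.13200388 -62.16779366] 44.08705341143582
[429 306  17  45 442] [-4.11292817 61.76279025] [52.69621525 73.85661105] 44.243699652602444
[419 390  14  30 273] [107.21071287  61.90701788] [152.65921298  73.39814097] 44.09138062823081
[[-262.42293859 -131.87210033]
 [-262.76233995  135.17712976]]
```

The wrist view gives consistent lane-frame values: rail inner faces at ±62, near ends at about −3, deck edge at −262 and ±133. The box is at (−131,−22), 18.7°. I'll lower beside it and start the side push.

```bash
python3 -m crank '1 0.04 0 0 0 0 0;1 0.08 0 0 0 0 0;1 0.12 0 0 0 0 0;1 0.15 0 0 0 0 0;1 0.173 0 0 0 0 0;1 0.173 0 0 0 0 0;1 0.173 0 0 0 0 0'
python3 -m crank '1 0 0.004 0 0 0 0;1 0 0.008 0 0 0 0;1 0 0.012 0 0 0 0;1 0 0.015 0 0 0 0;1 0 0.018 0 0 0 0;1 0 0.021 0 0 0 0;1 0 0.024 0 0 0 0;1 0 0.027 0 0 0 0;1 0 0.030 0 0 0 0;1 0 0.030 0 0 0 0'
python3 - <<'E'
from h import *
o=env.get_obs(); print(lane(o['ee_pos']))
for n in ["wrist","side"]:
    im,d=env.get_image(n); cv2.imwrite(f"pics/{n}2.png",im[:,:,::-1]); print(n,boxpose(n,im,d,(-130,-15)))
E
```

```text
t: 2.4
ee_pos: [393.0, 153.3, 40.9]
eef_rot: [[-0.0, 0.97, 0.244], [0.0, 0.244, -0.97], [-1.0, -0.0, -0.0]]
wrist_force: [0.2, -0.1, 1.0]
width: 0.006
t: 3.4
ee_pos: [421.0, 160.7, 40.2]
eef_rot: [[-0.003, 0.97, 0.245], [-0.0, 0.245, -0.97], [-1.0, -0.003, -0.001]]
wrist_force: [-3.8, 0.6, 2.0]
width: 0.003
[-134.29584719  -75.73145415]
wrist ((-149.3, -23.9), (81.9, 106.3), -77.47, np.int64(38908), np.float64(88.7))
side ((-124.7, -11.5), (126.8, 115.8), 17.2, np.int64(971), np.float64(89.6))
```

View pics/side2.png

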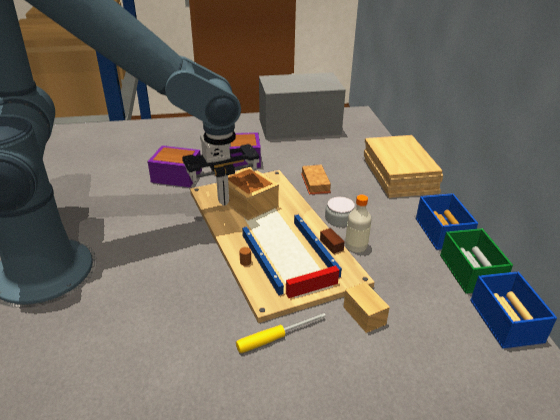

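The fingers are pushing the box at the rear of its right side with about 4 N, and it slides flat. I'll push 11 mm more, back off, rise and measure from the wrist view.

```bash
python3 -m crank '1 0 0.003 0 0 0 0;1 0 0.006 0 0 0 0;1 0 0.009 0 0 0 0;1 0 0.012 0 0 0 0;1 0 0.012 0 0 0 0;1 0 -0.01 0 0 0 0;1 0 -0.03 0 0 0 0;1 -0.03 -0.04 0 0 0 0;1 -0.08 -0.04 0 0 0 0;1 -0.13 -0.04 0 0 0 0;1 -0.17 -0.04 0 0 0 0;1 -0.17 -0.04 0 0 0 0'
python3 - <<'E'
from h import *
o=env.get_obs(); print(lane(o['ee_pos']),o['t'])
for n in ["wrist","side"]:
    im,d=env.get_image(n); cv2.imwrite(f"pics/{n}3.png",im[:,:,::-1]); print(n,boxpose(n,im,d,(-130,-5)))
E
```

```text
t: 4.7
ee_pos: [387.7, 151.2, 218.0]
eef_rot: [[0.016, 0.97, 0.244], [0.002, 0.244, -0.97], [-1.0, 0.016, 0.002]]
wrist_force: [0.1, -0.1, -0.2]
width: 0.004
[-133.28122563 -110.2645656 ] 4.7
wrist ((-129.4, 0.7), (118.4, 98.6), 15.12, np.int64(13979), np.float64(84.5))
side ((-123.9, 5.4), (130.0, 106.7), 14.67, np.int64(1038), np.float64(89.3))
```

View pics/wrist3.png

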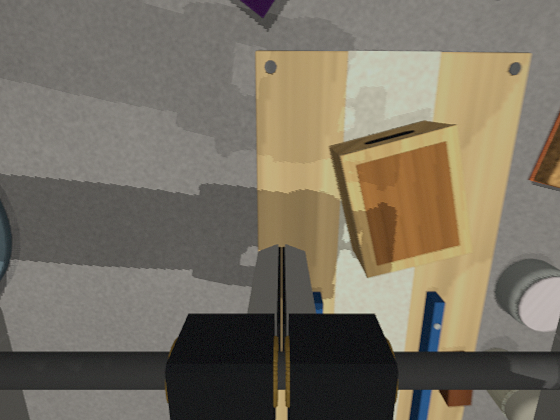

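The box has slid to about (−129,+2) but is still turned 15°. A two-finger push squarely on its rear face will straighten it, with the left finger touching first and turning it clockwise. I'll move behind it with the fingers part open.

```bash
python3 -m crank '-0.28 0 0.04 -0.035 0 0 0;-0.28 0 0.08 -0.07 0 0 0;-0.28 0 0.118 -0.101 0 0 0;-0.28 0 0.118 -0.101 0 0 0;-0.28 0 0.118 -0.101 0 0 0;-0.28 0 0.118 -0.101 0 0 0;-0.28 0 0.118 -0.101 0 0 0;-0.28 0 0.118 -0.101 0 0 0'
python3 - <<'E'
from h import *
o=env.get_obs(); print(lane(o['ee_pos']),o['t'],o['ee_pos'],o['width']*94)
for n in ["wrist","side"]:
    im,d=env.get_image(n); cv2.imwrite(f"pics/{n}4.png",im[:,:,::-1]); print(n,boxpose(n,im,d,(-130,3)))
E
```

```text
t: 5.6
ee_pos: [472.4, 276.7, 210.8]
eef_rot: [[0.001, 0.97, 0.243], [0.0, 0.243, -0.97], [-1.0, 0.001, 0.0]]
wrist_force: [0.8, -0.5, -0.5]
width: 0.63
[-234.26343201    2.50670796] 5.6 [472.41156872 276.71094612 210.76977215] 59.24940308923964
wrist ((-130.0, 5.1), (119.2, 100.1), 15.09, np.int64(10531), np.float64(88.6))
side ((-124.6, 5.6), (128.5, 106.0), 14.67, np.int64(1037), np.float64(89.5))
```

View pics/wrist4.png

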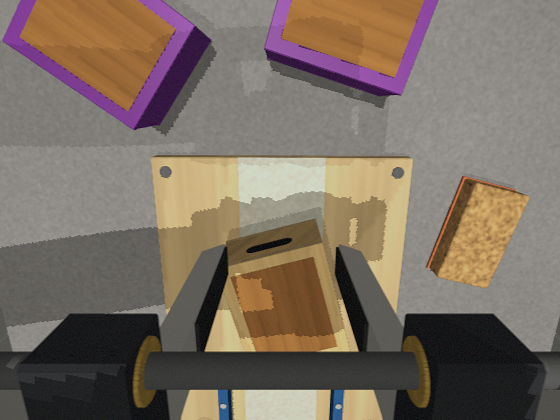

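The wrist view shows the oval mark at (270,244), with the fingers now behind it in the lane frame. The box is at (−130,+5), 15.1°. I'll lower and push forward slowly.

```bash
python3 -m crank '-0.28 0.05 0.002 0 0 0 0;-0.28 0.09 0.002 0 0 0 0;-0.28 0.13 0.002 0 0 0 0;-0.28 0.16 0.002 0 0 0 0;-0.28 0.17 0.002 0 0 0 0;-0.28 0.17 0.002 0 0 0 0;-0.28 0.17 0.002 0 0 0 0'
python3 -m crank '-0.28 0 0 0.005 0 0 0;-0.28 0 0 0.010 0 0 0;-0.28 0 0 0.015 0 0 0;-0.28 0 0 0.019 0 0 0;-0.28 0 0 0.022 0 0 0;-0.28 0 0 0.025 0 0 0;-0.28 0 0 0.028 0 0 0;-0.28 0 0 0.031 0 0 0;-0.28 0 0 0.034 0 0 0;-0.28 0 0 0.037 0 0 0;-0.28 0 0 0.040 0 0 0;-0.28 0 0 0.043 0 0 0;-0.28 0 0 0.046 0 0 0;-0.28 0 0 0.049 0 0 0;-0.28 0 0 0.051 0 0 0;-0.28 0 0 0.051 0 0 0'
python3 - <<'E'
from h import *
o=env.get_obs(); print(lane(o['ee_pos']),o['t'],o['ee_pos'],o['width']*94)
for n in ["side"]:
    im,d=env.get_image(n); cv2.imwrite(f"pics/{n}5.png",im[:,:,::-1]); print(n,boxpose(n,im,d,(-115,8)))
E
```

```text
t: 6.4
ee_pos: [476.0, 278.4, 42.2]
eef_rot: [[0.003, 0.97, 0.244], [0.001, 0.244, -0.97], [-1.0, 0.003, -0.0]]
wrist_force: [0.6, 0.4, 0.4]
width: 0.639
t: 8.0
ee_pos: [487.2, 228.1, 40.5]
eef_rot: [[-0.0, 0.97, 0.244], [-0.001, 0.244, -0.97], [-1.0, -0.0, 0.0]]
wrist_force: [0.6, 0.7, 0.5]
width: 0.643
[-183.51759103    4.97377964] 8.0 [487.20918094 228.10788561  40.45793131] 60.41055393415897
side ((-111.4, -0.8), (144.9, 109.8), 5.64, np.int64(1098), np.float64(89.4))
```

View pics/side5.png

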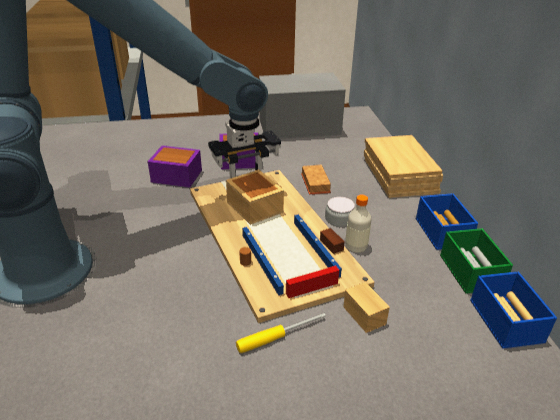

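The box has mostly straightened, with about 5° left (the gripper merges with the box in this estimate). I'll push 9 mm more, then back off and rise to measure properly.

```bash
python3 -m crank '-0.28 0 0 0.003 0 0 0;-0.28 0 0 0.006 0 0 0;-0.28 0 0 0.009 0 0 0;-0.28 0 0 0.009 0 0 0;-0.28 0 0 -0.01 0 0 0;-0.28 0 0 -0.035 0 0 0;-0.28 -0.04 0 -0.05 0 0 0;-0.28 -0.09 0 -0.06 0 0 0;-0.28 -0.14 0 -0.06 0 0 0;-0.28 -0.17 0 -0.06 0 0 0;-0.28 -0.17 0 -0.06 0 0 0;-0.28 -0.17 0 -0.06 0 0 0;-0.28 -0.17 0 -0.06 0 0 0'
python3 - <<'E'
from h import *
o=env.get_obs(); print(lane(o['ee_pos']),o['t'],o['ee_pos'],o['width']*94)
for n in ["wrist","side"]:
    im,d=env.get_image(n); cv2.imwrite(f"pics/{n}6.png",im[:,:,::-1]); print(n,boxpose(n,im,d,(-105,8)))
E
```

```text
t: 9.35
ee_pos: [471.4, 286.1, 208.3]
eef_rot: [[-0.004, 0.97, 0.244], [-0.002, 0.244, -0.97], [-1.0, -0.004, 0.001]]
wrist_force: [-0.9, -0.8, -0.0]
width: 0.641
[-243.58196369    3.79032811] 9.35 [471.37822232 286.06054015 208.31054804] 60.245198779358184
wrist ((-126.0, -6.8), (72.0, 100.0), -82.47, np.int64(6386), np.float64(88.2))
side ((-96.4, -2.4), (128.3, 103.7), 7.83, np.int64(1083), np.float64(89.3))
```

View pics/wrist6.png

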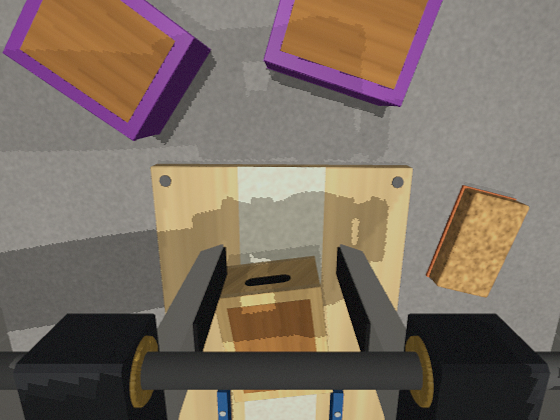

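View pics/side6.png

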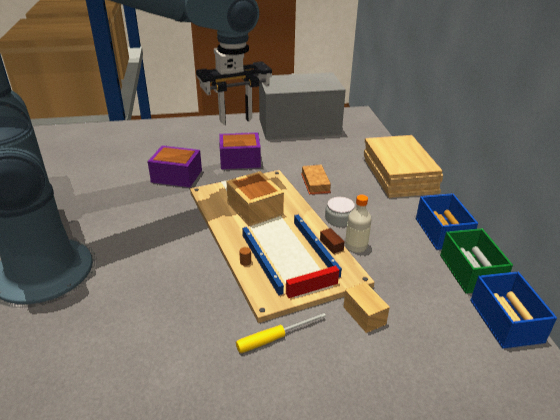

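The box is now at about (−101,−3) with 7.6° left, since the rear push turned it less than expected. It must be straighter before the mouth. I'll give a side nudge at the far rear of the right face, which has a long lever for clockwise turning plus a little +y.

```bash
python3 -m crank '1 0 -0.035 0.035 0 0 0;1 0 -0.07 0.07 0 0 0;1 0 -0.097 0.101 0 0 0;1 0 -0.097 0.101 0 0 0;1 0.02 -0.097 0.101 0 0 0;1 0.06 -0.097 0.101 0 0 0;1 0.10 -0.097 0.101 0 0 0;1 0.14 -0.097 0.101 0 0 0;1 0.17 -0.097 0.101 0 0 0;1 0.17 -0.097 0.101 0 0 0;1 0.17 -0.097 0.101 0 0 0'
python3 -m crank '1 0 0.005 0 0 0 0;1 0 0.010 0 0 0 0;1 0 0.014 0 0 0 0;1 0 0.017 0 0 0 0;1 0 0.020 0 0 0 0;1 0 0.023 0 0 0 0;1 0 0.026 0 0 0 0;1 0 0.029 0 0 0 0;1 0 0.031 0 0 0 0;1 0 0.031 0 0 0 0;1 0 0.02 0 0 0 0;1 0 0 0 0 0 0;1 0 -0.015 0 0 0 0;1 -0.05 -0.025 0 0 0 0;1 -0.10 -0.025 0 0 0 0;1 -0.15 -0.025 0 0 0 0;1 -0.17 -0.025 0 0 0 0;1 -0.17 -0.025 0 0 0 0;1 -0.17 -0.025 0 0 0 0;1 -0.17 -0.025 0 0 0 0'
python3 - <<'E'
from h import *
o=env.get_obs(); print(lane(o['ee_pos']),o['t'],o['ee_pos'],o['width']*94)
for n in ["wrist","side"]:
    im,d=env.get_image(n); cv2.imwrite(f"pics/{n}7.png",im[:,:,::-1]); print(n,boxpose(n,im,d,(-100,0)))
E
```

```text
t: 10.55
ee_pos: [403.0, 165.4, 40.3]
eef_rot: [[-0.002, 0.97, 0.245], [-0.0, 0.245, -0.97], [-1.0, -0.002, -0.0]]
wrist_force: [0.2, -0.2, 0.5]
width: 0.004
t: 12.55
ee_pos: [377.6, 158.7, 208.3]
eef_rot: [[-0.003, 0.97, 0.244], [-0.001, 0.244, -0.97], [-1.0, -0.003, -0.0]]
wrist_force: [-0.3, 0.4, 0.6]
width: 0.002
[-143.03712822 -118.26609176] 12.55 [377.60443033 158.72826024 208.26903562] 0.15728810568372117
wrist ((-97.1, 3.0), (121.0, 101.2), 3.21, np.int64(14335), np.float64(88.6))
side ((-93.3, 4.1), (128.9, 104.5), 4.15, np.int64(1081), np.float64(89.4))
```

View pics/wrist7.png

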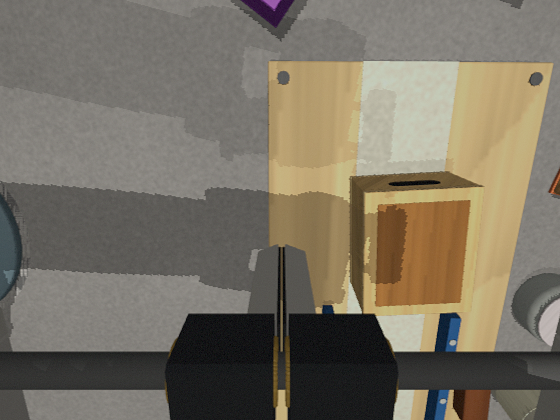

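The box is now at (−97,+3), about 3.5°. I'll go behind it again and push with two fingers to just before the mouth.

```bash
sed -i 's/    m=cv2.morphologyEx/    hs=cv2.cvtColor(im,cv2.COLOR_RGB2HSV); m\&=(hs[...,1]>70)\&(hs[...,2]>60)\n    m=cv2.morphologyEx/' h.py
python3 -m crank '-0.28 0 0.04 -0.02 0 0 0;-0.28 0 0.08 -0.04 0 0 0;-0.28 0 0.119 -0.057 0 0 0;-0.28 0 0.119 -0.057 0 0 0;-0.28 0 0.119 -0.057 0 0 0;-0.28 0 0.119 -0.057 0 0 0;-0.28 0.04 0.119 -0.057 0 0 0;-0.28 0.08 0.119 -0.057 0 0 0;-0.28 0.12 0.119 -0.057 0 0 0;-0.28 0.15 0.119 -0.057 0 0 0;-0.28 0.17 0.119 -0.057 0 0 0;-0.28 0.17 0.119 -0.057 0 0 0;-0.28 0.17 0.119 -0.057 0 0 0'
python3 -m crank '-0.28 0 0 0.005 0 0 0;-0.28 0 0 0.010 0 0 0;-0.28 0 0 0.015 0 0 0;-0.28 0 0 0.020 0 0 0;-0.28 0 0 0.024 0 0 0;-0.28 0 0 0.027 0 0 0;-0.28 0 0 0.030 0 0 0;-0.28 0 0 0.033 0 0 0;-0.28 0 0 0.036 0 0 0;-0.28 0 0 0.039 0 0 0;-0.28 0 0 0.042 0 0 0;-0.28 0 0 0.045 0 0 0;-0.28 0 0 0.048 0 0 0;-0.28 0 0 0.050 0 0 0;-0.28 0 0 0.050 0 0 0'
python3 - <<'E'
from h import *
o=env.get_obs(); print(lane(o['ee_pos']),o['t'],o['ee_pos'],o['width']*94)
for n in ["side","wrist"]:
    im,d=env.get_image(n); cv2.imwrite(f"pics/{n}8.png",im[:,:,::-1]); print(n,boxpose(n,im,d,(-80,0)))
E
```

```text
t: 13.95
ee_pos: [480.3, 243.0, 41.4]
eef_rot: [[0.001, 0.97, 0.244], [0.0, 0.244, -0.97], [-1.0, 0.001, 0.0]]
wrist_force: [0.6, -0.0, 0.0]
width: 0.64
t: 15.45
ee_pos: [492.4, 194.5, 40.4]
eef_rot: [[-0.0, 0.97, 0.244], [-0.0, 0.244, -0.97], [-1.0, -0.0, 0.0]]
wrist_force: [0.1, 1.7, 0.2]
width: 0.641
[-149.65670247    1.84060371] 15.45 [492.44874511 194.50842827  40.40184482] 60.23374209674613
side ((-77.8, 0.9), (130.1, 103.6), 0.35, np.int64(1112), np.float64(89.4))
wrist ((-107.0, 0.8), (15.7, 90.1), -89.98, np.int64(5894), np.float64(88.7))
```

View pics/side8.png

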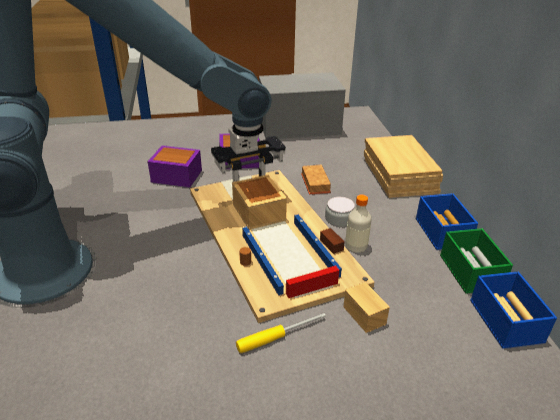

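View pics/wrist8.png

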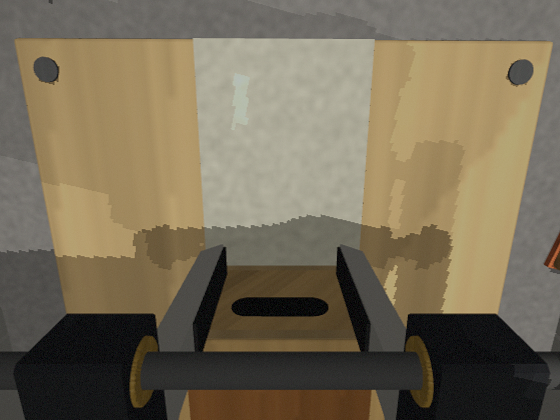

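Box centred at y about +0.8 and straight to 0.35°, with both fingers flush on the rear face. I'll push steadily into the lane.

```bash
python3 -m crank '-0.28 0 0 0.003 0 0 0;-0.28 0 0 0.007 0 0 0;-0.28 0 0 0.012 0 0 0;-0.28 0 0 0.017 0 0 0;-0.28 0 0 0.022 0 0 0;-0.28 0 0 0.027 0 0 0;-0.28 0 0 0.032 0 0 0;-0.28 0 0 0.037 0 0 0;-0.28 0 0 0.042 0 0 0;-0.28 0 0 0.047 0 0 0;-0.28 0 0 0.052 0 0 0;-0.28 0 0 0.057 0 0 0;-0.28 0 0 0.062 0 0 0;-0.28 0 0 0.066 0 0 0;-0.28 0 0 0.069 0 0 0;-0.28 0 0 0.070 0 0 0;-0.28 0 0 0.070 0 0 0'
python3 - <<'E'
from h import *
o=env.get_obs(); print(lane(o['ee_pos']),o['t'],o['ee_pos'],o['width']*94)
for n in ["side"]:
    im,d=env.get_image(n); cv2.imwrite(f"pics/{n}9.png",im[100:320,150:430,::-1]); print(n,boxpose(n,im,d,(-10,0)))
E
```

```text
t: 17.25
ee_pos: [509.8, 126.7, 40.5]
eef_rot: [[0.0, 0.97, 0.245], [-0.001, 0.245, -0.97], [-1.0, 0.0, 0.001]]
wrist_force: [-0.9, 1.1, 0.3]
width: 0.64
[-79.63535409   2.04497558] 17.25 [509.76442543 126.66155501  40.45464216] 60.179328365497945
side ((-7.9, 1.1), (102.8, 127.6), -0.36, np.int64(1256), np.float64(89.4))
```

View pics/side9.png

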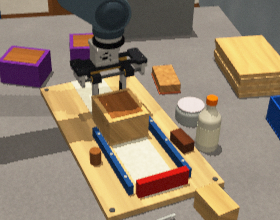

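The box's front is between the rails, at y about 1 and −0.4°. Continuing.

```bash
python3 -m crank '-0.28 0 0 0.003 0 0 0;-0.28 0 0 0.007 0 0 0;-0.28 0 0 0.012 0 0 0;-0.28 0 0 0.017 0 0 0;-0.28 0 0 0.022 0 0 0;-0.28 0 0 0.027 0 0 0;-0.28 0 0 0.032 0 0 0;-0.28 0 0 0.037 0 0 0;-0.28 0 0 0.042 0 0 0;-0.28 0 0 0.047 0 0 0;-0.28 0 0 0.052 0 0 0;-0.28 0 0 0.057 0 0 0;-0.28 0 0 0.062 0 0 0;-0.28 0 0 0.067 0 0 0;-0.28 0 0 0.072 0 0 0;-0.28 0 0 0.077 0 0 0;-0.28 0 0 0.082 0 0 0;-0.28 0 0 0.087 0 0 0;-0.28 0 0 0.090 0 0 0;-0.28 0 0 0.090 0 0 0'
python3 - <<'E'
from h import *
o=env.get_obs(); print(lane(o['ee_pos']),o['t'],o['ee_pos'],o['width']*94)
for n in ["side"]:
    im,d=env.get_image(n); cv2.imwrite(f"pics/{n}10.png",im[100:320,150:430,::-1]); print(n,boxpose(n,im,d,(80,0)))
E
```

```text
t: 19.3
ee_pos: [531.9, 38.9, 40.5]
eef_rot: [[0.0, 0.97, 0.244], [-0.001, 0.244, -0.97], [-1.0, 0.0, 0.001]]
wrist_force: [0.3, 1.2, 1.5]
width: 0.643
[10.86998346  2.09208363] 19.3 [531.93515592  38.91375131  40.50930194] 60.39941193811133
side ((82.7, 0.8), (127.0, 103.2), 0.15, np.int64(1491), np.float64(89.2))
```

View pics/side10.png

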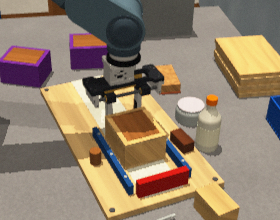

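Still centred and straight, with about 81 mm to go. Next is 74 mm, then a slow approach watching the force.

```bash
python3 -m crank '-0.28 0 0 0.003 0 0 0;-0.28 0 0 0.007 0 0 0;-0.28 0 0 0.012 0 0 0;-0.28 0 0 0.017 0 0 0;-0.28 0 0 0.022 0 0 0;-0.28 0 0 0.027 0 0 0;-0.28 0 0 0.032 0 0 0;-0.28 0 0 0.037 0 0 0;-0.28 0 0 0.042 0 0 0;-0.28 0 0 0.047 0 0 0;-0.28 0 0 0.052 0 0 0;-0.28 0 0 0.057 0 0 0;-0.28 0 0 0.062 0 0 0;-0.28 0 0 0.066 0 0 0;-0.28 0 0 0.069 0 0 0;-0.28 0 0 0.071 0 0 0;-0.28 0 0 0.073 0 0 0;-0.28 0 0 0.074 0 0 0;-0.28 0 0 0.074 0 0 0'
python3 -m crank '-0.28 0 0 0.001 0 0 0;-0.28 0 0 0.002 0 0 0;-0.28 0 0 0.003 0 0 0;-0.28 0 0 0.004 0 0 0;-0.28 0 0 0.004 0 0 0'
python3 - <<'E'
from h import *
o=env.get_obs(); print(lane(o['ee_pos']),o['t'],o['wrist_force'],o['wrist_force'][:2]@ex)
for n in ["side","scene"]:
    im,d=env.get_image(n); cv2.imwrite(f"pics/{n}11.png",cv2.resize(im[180:320,210:390,::-1] if n=="side" else im[150:310,170:370,::-1],None,fx=3.5,fy=3.5)); print(n,boxpose(n,im,d,(158,0)))
E
```

```text
t: 21.25
ee_pos: [549.7, -32.0, 40.4]
eef_rot: [[-0.0, 0.97, 0.245], [0.0, 0.245, -0.97], [-1.0, -0.0, -0.0]]
wrist_force: [-1.6, 4.5, 3.5]
width: 0.638
t: 21.75
ee_pos: [550.5, -35.1, 40.5]
eef_rot: [[-0.001, 0.97, 0.244], [0.002, 0.244, -0.97], [-1.0, -0.0, -0.002]]
wrist_force: [-2.0, 7.5, 4.1]
width: 0.638
[87.17733362  1.96501973] 21.75 [-2.02001032  7.5449831   4.12500126] -7.809875493350497
side ((158.4, 0.5), (126.5, 103.6), 0.06, np.int64(1761), np.float64(89.1))
scene ((157.8, 4.6), (102.6, 123.1), -0.42, np.int64(1489), np.float64(87.3))
```

View pics/side11.png

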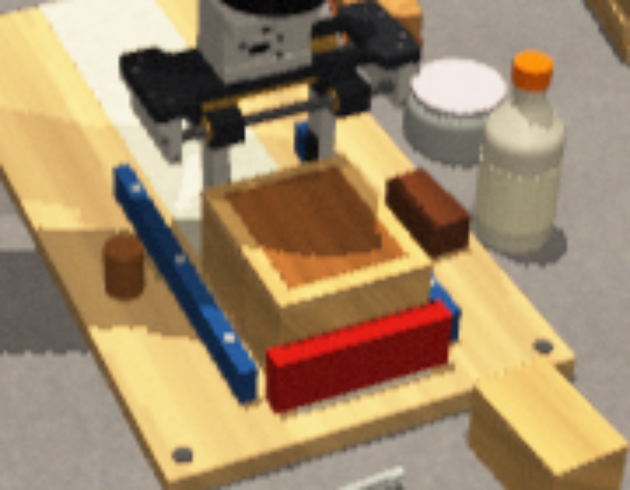

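View pics/scene11.png

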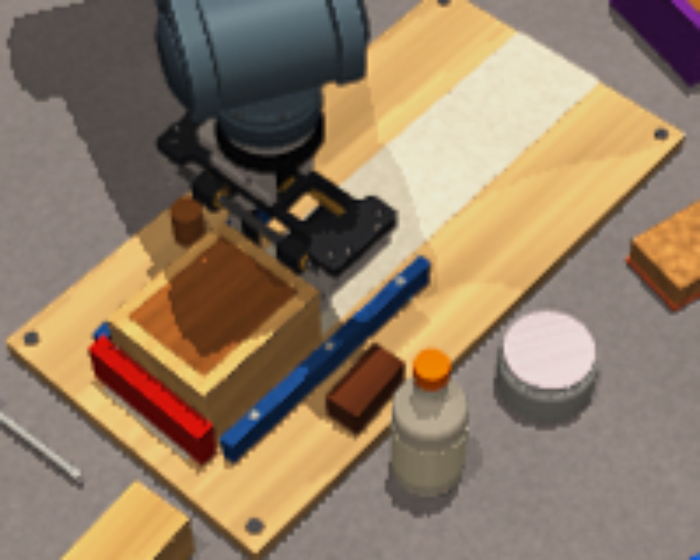

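The side and scene views show the front face against or very near the red stop. The force is rising at 7.8 N, compared with about 1 N while sliding. A couple of mm more will confirm by stall.

```bash
python3 -m crank '-0.28 0 0 0.001 0 0 0;-0.28 0 0 0.002 0 0 0;-0.28 0 0 0.002 0 0 0;-0.28 0 0 0.002 0 0 0'
python3 -m crank '-0.28 0 0 0.001 0 0 0;-0.28 0 0 0.002 0 0 0;-0.28 0 0 0.002 0 0 0;-0.28 0 0 0.002 0 0 0'
python3 -c "
from h import *
o=env.get_obs(); print(lane(o['ee_pos']),o['t'],o['wrist_force'][:2]@ex)"
```

```text
t: 22.25
ee_pos: [550.7, -35.1, 40.5]
eef_rot: [[-0.001, 0.97, 0.243], [0.005, 0.243, -0.97], [-1.0, -0.0, -0.005]]
wrist_force: [-1.0, 15.2, 5.9]
width: 0.636
t: 22.65
ee_pos: [550.8, -35.0, 40.5]
eef_rot: [[-0.002, 0.97, 0.243], [0.009, 0.243, -0.97], [-1.0, -0.0, -0.009]]
wrist_force: [-2.4, 23.7, 9.9]
width: 0.639
[87.12222139  2.33081456] 22.65 -23.517617813628867
```

The tool stalled and the force rose to 24 N without movement, so the box is flush on the stop. I'll back off straight, rise and check.

```bash
python3 -m crank '-0.28 0 0 -0.003 0 0 0;-0.28 0 0 -0.008 0 0 0;-0.28 0 0 -0.02 0 0 0;-0.28 0 0 -0.04 0 0 0;-0.28 0 0 -0.06 0 0 0;-0.28 0 0 -0.06 0 0 0;-0.28 -0.04 0 -0.06 0 0 0;-0.28 -0.09 0 -0.06 0 0 0;-0.28 -0.14 0 -0.06 0 0 0;-0.28 -0.17 0 -0.10 0 0 0;-0.28 -0.17 0 -0.15 0 0 0;-0.28 -0.17 0 -0.15 0 0 0;-0.28 -0.17 0 -0.15 0 0 0;-0.28 -0.17 0 -0.15 0 0 0;-0.28 -0.17 0 -0.15 0 0 0'
python3 - <<'E'
from h import *
o=env.get_obs(); print(lane(o['ee_pos']),o['t'],o['wrist_force'])
for n in ["side","scene"]:
    im,d=env.get_image(n); cv2.imwrite(f"pics/{n}12.png",cv2.resize(im[180:320,210:390,::-1] if n=="side" else im[150:310,170:370,::-1],None,fx=3.5,fy=3.5)); print(n,boxpose(n,im,d,(158,0)))
E
```

```text
t: 24.15
ee_pos: [515.2, 104.3, 209.8]
eef_rot: [[-0.001, 0.97, 0.243], [-0.0, 0.243, -0.97], [-1.0, -0.001, 0.0]]
wrist_force: [0.2, -0.2, -0.9]
width: 0.638
[-56.62343456   1.83612085] 24.15 [ 0.22080819 -0.17451657 -0.92671467]
side ((159.0, 0.9), (103.1, 126.7), -0.5, np.int64(1749), np.float64(89.1))
scene ((158.5, 4.5), (102.2, 122.2), -0.14, np.int64(1523), np.float64(87.2))
```

View pics/side12.png

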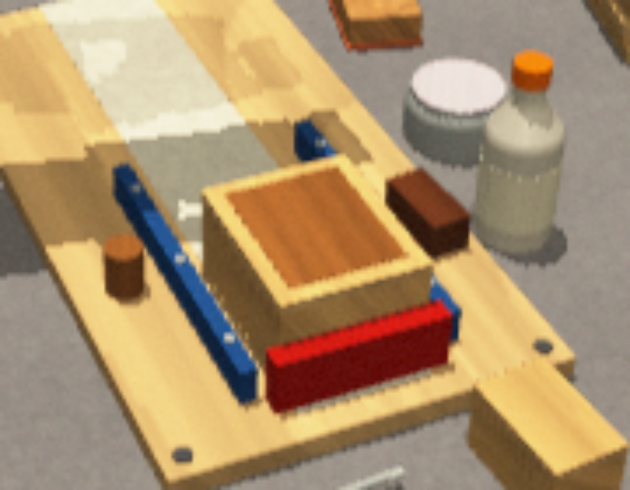

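View pics/scene12.png

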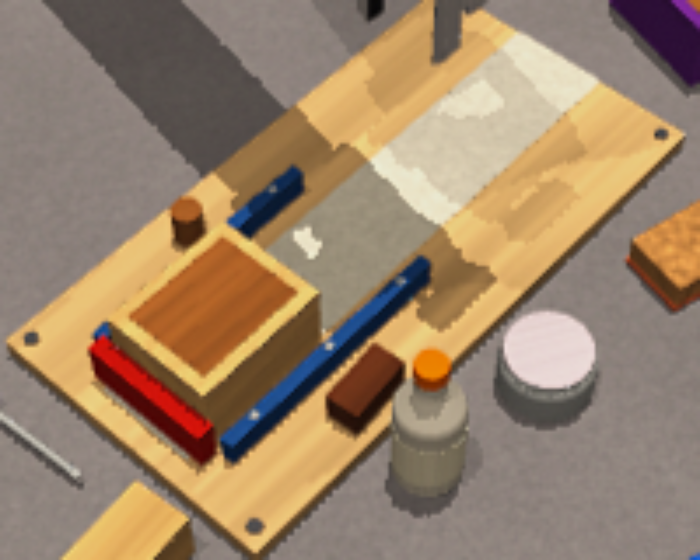

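Both views show the box flush on the red stop, clear of both rails, with the bystanders where they were. Handing in.

```bash
python3 -c "
from h import *
print(env.finish_job())"
```

```text
the job is handed in; nothing more can be done
None
```

The box is at the end of the lane, flush against the red end stop, and the job is handed in at about 24 s of the 72 s allowed. I centred and straightened it with two side nudges and two two-finger pushes on its rear face. Then I pushed it steadily down the lane, to a stall of about 24 N against the stop, and backed the arm off.

| Last check | Side camera | Scene camera |
|---|---|---|
| Box x past the lane mouth (home is 160 mm) | 159.0 mm | 158.5 mm |
| Box y off the centre line | +0.9 mm | +4.5 mm |
| Angle to the lane | −0.5° | −0.1° |

- **Disagreement:** the two cameras differ by about 3.6 mm on how well the box is centred. Both readings are inside the 12 mm limit.
- **Bystanders and rails:** by eye, the pictures show a gap to both rails and no bystander out of place. I did not re-measure the bystanders.
- **Not as planned:** the first side nudge and the first rear push turned the box less than I expected, leaving about 7.6°. A second side nudge and a second rear push corrected this before the box reached the lane mouth.

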